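# Return four microscope objectives to their rack in the same order

### The job

Move the four microscope objectives from the aluminium cleaning stand to the black storage rack, keeping their order along the row: the one nearest the steel post on the stand goes into the pocket nearest the steel post on the rack, the next into the next pocket, and so on. Set each one down gently, upright and flat on the floor of its pocket, and neither tip nor drop any of them.

Things in the scene. Friction and masses are not known exactly. Their poses are not given: they have to be found in the camera images.
- objA_mid (a point): shortest and widest microscope objective: a plain steel cylinder 36 mm across and 44 mm tall with a large glass front lens on its top. The point is on its axis, half-way up (22 mm above its flat foot); z along the axis, up. Loose, about 0.13 kg, stands on its foot on seatA at the start.
- objB_mid (a point): second shortest objective: a black cylinder 32 mm across and 40 mm high, with a steel cone above it, 52 mm tall in all. The point is on its axis, half-way up (26 mm above its flat foot); z along the axis, up. Loose, about 0.13 kg, stands on its foot on seatB at the start.
- objC_mid (a point): second tallest objective: a steel cylinder 30 mm across and 46 mm high with a black nose 18 mm across above it, 60 mm tall in all. The point is on its axis, half-way up (30 mm above its flat foot); z along the axis, up. Loose, about 0.13 kg, stands on its foot on seatC at the start.
- objD_mid (a point): tallest and slimmest objective: a white cylinder 26 mm across and 48 mm high with a pointed steel cone above it, 68 mm tall in all. The point is on its axis, half-way up (34 mm above its flat foot); z along the axis, up. Loose, about 0.13 kg, stands on its foot on seatD at the start.
- seatA: Fixed grey square seat, 50 x 50 x 6 mm, on the aluminium stand; objective objA stands on it at the start. Its four places in the row are shuffled from run to run. Origin: centre of its underside, 10 mm above the table; its flat top is 16 mm above the table.
- seatB: Fixed grey square seat, 50 x 50 x 6 mm, on the aluminium stand; objective objB stands on it at the start. Its four places in the row are shuffled from run to run. Origin: centre of its underside, 10 mm above the table; its flat top is 16 mm above the table.
- seatC: Fixed grey square seat, 50 x 50 x 6 mm, on the aluminium stand; objective objC stands on it at the start. Its four places in the row are shuffled from run to run. Origin: centre of its underside, 10 mm above the table; its flat top is 16 mm above the table.
- seatD: Fixed grey square seat, 50 x 50 x 6 mm, on the aluminium stand; objective objD stands on it at the start. Its four places in the row are shuffled from run to run. Origin: centre of its underside, 10 mm above the table; its flat top is 16 mm above the table.
- stand: Aluminium stand that the objectives are taken from, 62 x 272 mm, plate 10 mm thick, fixed at any yaw. Origin on the table under the middle of the row; y along the row towards a steel post (62 mm high, 20 mm ball on top) at y = +130 mm that marks the first place. Seats at x = 0, y = +90 (first), +30, -30 and -90 mm (fourth).
- rack: Black rack that they go to, empty at the start, 62 x 272 mm, plate 10 mm thick, fixed at any yaw. Origin on the table under the middle of the row; y along the row towards a steel post (62 mm high, 20 mm ball on top) at y = +130 mm that marks the first place. Square pockets, 52 x 52 mm inside, centred at x = 0, y = +90 (first), +30, -30, -90 mm; cork floor 10 mm above the table, rims 4 mm high.
Things that resemble listed ones, but are neither listed nor needed, are in the scene too. What is shaped like the part that bears objC_mid but red is not meant.

How it is judged (in metres and radians):
At the end, for the whole second after the job is handed in: Each objective stands in the rack pocket of the same rank, counted from the steel post, as its seat on the stand; within 14 mm of the pocket's centre along each rack axis, foot on the pocket floor within 3 mm, upright within 0.1 rad, at rest and released (((y of seatA in the frame of stand between 0.07 and 0.11 m and y of objA_mid in the frame of rack between 0.076 and 0.104 m) or (y of seatA in the frame of stand between 0.01 and 0.05 m and y of objA_mid in the frame of rack between 0.016 and 0.044 m) or (y of seatA in the frame of stand between -0.05 and -0.01 m and y of objA_mid in the frame of rack between -0.044 and -0.016 m) or (y of seatA in the frame of stand between -0.11 and -0.07 m and y of objA_mid in the frame of rack between -0.104 and -0.076 m)) and x of objA_mid in the frame of rack between -0.014 and 0.014 m and z of objA_mid in the frame of rack between 0.029 and 0.035 m and angle between each of objA_mid, objB_mid, objC_mid, objD_mid's own z axis and vertical below 0.1 rad and linear speed of each of objA, objB, objC, objD below 0.02 m/s and contact force between the fingers and objA below 0.1 N and ((y of seatB in the frame of stand between 0.07 and 0.11 m and y of objB_mid in the frame of rack between 0.076 and 0.104 m) or (y of seatB in the frame of stand between 0.01 and 0.05 m and y of objB_mid in the frame of rack between 0.016 and 0.044 m) or (y of seatB in the frame of stand between -0.05 and -0.01 m and y of objB_mid in the frame of rack between -0.044 and -0.016 m) or (y of seatB in the frame of stand between -0.11 and -0.07 m and y of objB_mid in the frame of rack between -0.104 and -0.076 m)) and x of objB_mid in the frame of rack between -0.014 and 0.014 m and z of objB_mid in the frame of rack between 0.033 and 0.039 m and contact force between the fingers and objB below 0.1 N and ((y of seatC in the frame of stand between 0.07 and 0.11 m and y of objC_mid in the frame of rack between 0.076 and 0.104 m) or (y of seatC in the frame of stand between 0.01 and 0.05 m and y of objC_mid in the frame of rack between 0.016 and 0.044 m) or (y of seatC in the frame of stand between -0.05 and -0.01 m and y of objC_mid in the frame of rack between -0.044 and -0.016 m) or (y of seatC in the frame of stand between -0.11 and -0.07 m and y of objC_mid in the frame of rack between -0.104 and -0.076 m)) and x of objC_mid in the frame of rack between -0.014 and 0.014 m and z of objC_mid in the frame of rack between 0.037 and 0.043 m and contact force between the fingers and objC below 0.1 N and ((y of seatD in the frame of stand between 0.07 and 0.11 m and y of objD_mid in the frame of rack between 0.076 and 0.104 m) or (y of seatD in the frame of stand between 0.01 and 0.05 m and y of objD_mid in the frame of rack between 0.016 and 0.044 m) or (y of seatD in the frame of stand between -0.05 and -0.01 m and y of objD_mid in the frame of rack between -0.044 and -0.016 m) or (y of seatD in the frame of stand between -0.11 and -0.07 m and y of objD_mid in the frame of rack between -0.104 and -0.076 m)) and x of objD_mid in the frame of rack between -0.014 and 0.014 m and z of objD_mid in the frame of rack between 0.041 and 0.047 m and contact force between the fingers and objD below 0.1 N); the robot touches nothing.
It fails at once if an objective is tipped over (leans more than 45 degrees) (angle between any of objA_mid, objB_mid, objC_mid, objD_mid's own z axis and vertical above 0.785 rad).
It fails at once if an objective is dropped (moves faster than 0.6 m/s while not held, a fall of about 2 cm) ((linear speed of objA above 0.6 m/s and contact force between the fingers and objA below 0.1 N) or (linear speed of objB above 0.6 m/s and contact force between the fingers and objB below 0.1 N) or (linear speed of objC above 0.6 m/s and contact force between the fingers and objC below 0.1 N) or (linear speed of objD above 0.6 m/s and contact force between the fingers and objD below 0.1 N)).
It also fails if it takes over 109 s, if anything falls off the work surface, if the arm or the gripper's body presses on something with over 40 N, if the wrist force passes 120 N, or if a joint passes its speed limit or range.

### The arm

A 6-joint arm with a two-finger parallel gripper is mounted at the origin on the work surface. World frame = base frame: x ahead of the robot, y to its left, z up, the work surface at z = 0. Lengths are in mm, angles in rad, forces in N, time in s.
With the tool pointing down it reaches from about 225 to 725 mm from the base axis. Payload 3.1 kg.
Tool frame: the origin (TCP) lies midway between the tips of the shut fingers; the grasp point (between the pads) lies 19 mm behind it; z points along the fingers, x is the direction in which the jaws open and shut, and the axes are right-handed (so a half turn about z gives the same grasp; the last joint's range is limited). The gripper opens to 85 mm and grips with 20 to 120 N. Pads are 22 mm wide; open, the fingers measure 114 mm over their backs; the gripper's body (76 mm by 85 mm) begins 54 mm behind the grasp point. The pads swing forward as they close: fully open they stand 13 mm farther back than shut.
Start: joints at [-1.47, 0.048, 0.099, 1.622, 0, 1.443], TCP at [119.06, -511.314, 231.312] pointing down, gripper open.
Joint ranges: [-2.91, 2.91], [-0.99, 1.94], [-1.21, 1.42], [-2.12, 2.29], [-1.49, 1.47], [-3.14, 3.14]. Speed limits (rad/s): [2.79, 2.79, 3.14, 3.14, 3.14, 3.14].

### API

Orientations are given as a unit quaternion [w, x, y, z].
In Python, from cell import get_obs, get_image, sign_off gives the robot as it stands.
- The arm moves only by the shell command python3 -m handwheel 'ROWS' [OPENING] [FORCE]. ROWS is JSON, a list of rows, each a list of 6 numbers: the shift along the tool's x, y, z in units of 30 mm (1.0 is 30 mm), then the turn, a rotation vector about the tool's x, y, z in units of 6 degrees (1.0 is 6 degrees). In form: [[tx, ty, tz, rx, ry, rz], ...]. A call has 1 to 20 rows; each row is the pose to reach, as a shift and turn from the pose commanded when the call began, along the tool's axes at that moment; what a row does not reach only later rows make up. A row lasts 1/10 s, in which the tool goes at most 50 mm and 8.59 degrees, less where a joint would pass 70% of its speed; a pose out of reach is approached as far as the arm can. A call with a gripper value outside its range is refused whole. OPENING is the gripper's target within -1 to 1 (fully open at 1, half-way at 0, shut at -1), set as the call begins (- or left out, the last holds). The fingers move at their own pace and stop on an object; FORCE is the grip in N (left out, the last holds). Time passes only in rows, so rows that repeat a pose let the fingers close. It gives the time, the measured TCP pose, the force and the opening at its end, in the units of the state.
- get_obs(): the state, without advancing time (a new reading comes with each control period).
- get_image(name): name is "scene" or "side" or "wrist"; returns a dict with "img" (420x560x3 uint8, red, green, blue), "z_map" (420x560 float32, mm along the optical axis (not along the pixel's ray), 0 where there is no reading), "fx", "fy", "cx", "cy" (pixels), "T" (4x4, takes a point from camera to world coordinates). Camera axes: x right, y down, z forward; pixel columns grow to the right and rows downward; lengths in mm; the calibration is good to about 2 mm. A picture is of the moment at which its call begins.
- sign_off(): hands the job in, once; it reports no verdict.
The state is a dict: "clock": time; "qpos": joint angles; "qd": joint speeds; "joint_torque": joint torques, N m; "ee_pos": TCP position; "tcp_rot": TCP orientation; "ft_force": force on the tool from outside, world axes, zero at the start; "moment": the same for the moment, N m; "finger_gap": opening from 0.0 (shut) to 1.0 (fully open).
Only numpy, scipy, OpenCV 4.12 (cv2) and the standard library are available. Lean on these libraries where they do the work, as an engineer would, in place of code of your own. Each camera call takes 0.05 s, during which the arm holds its last target.

## Working session

There is one attempt and no reset: what is moved stays moved. The work goes in short steps, Python scripts to look and compute and a shell command to move; the robot and the scene stay as the last step left them, time stands still between calls to the robot, and variables do not carry over. Pictures are saved under pics/ and viewed, and the job is handed in when it is done.

```bash
mkdir -p pics; ls; python3 - <<'E'
from cell import get_obs,get_image
import cv2,numpy as np
print(get_obs())
for n in ["scene","side","wrist"]:
    d=get_image(n); cv2.imwrite(f"pics/{n}0.png",d["img"][:,:,::-1]); np.savez(f"{n}0.npz",**d)
    print(n,d["fx"],d["cx"],d["cy"],np.round(d["T"],3).tolist())
E
```

```text
pics
{'clock': 0.0, 'qpos': array([-1.46976861e+00,  4.87785200e-02,  9.75620848e-02,  1.62199069e+00,
        1.22548899e-05,  1.44299260e+00]), 'qd': array([-1.66924883e-03, -4.65391201e-04, -1.55469584e-03,  7.76561870e-06,
        1.44186052e-03,  2.12243072e-04]), 'joint_torque': array([ 4.78687762e-04, -3.38783920e+01,  3.20013463e+01,  2.04990880e-02,
       -5.22287621e-06,  3.97491267e-07]), 'ee_pos': array([ 119.01749197, -510.69635718,  230.08479279]), 'tcp_rot': array([-0.00086796,  0.78321063, -0.6217553 , -0.00083647]), 'ft_force': array([-0.10096421,  0.74339705, -0.80655103]), 'moment': array([ 0.0166346 ,  0.03682958, -0.00256479]), 'finger_gap': 0.9995232997239425}
scene 452.5408856059912 282.15642151955063 211.19792919114516 [[-0.391, 0.654, -0.648, 1097.095], [0.92, 0.291, -0.262, 225.619], [0.018, -0.698, -0.716, 682.956], [0.0, 0.0, 0.0, 1.0]]
side 521.8234654942991 284.43891108804434 222.8143296257095 [[0.986, -0.114, 0.125, 430.049], [-0.168, -0.743, 0.648, -653.593], [0.019, -0.66, -0.751, 822.897], [0.0, 0.0, 0.0, 1.0]]
wrist 292.63590137976064 282.72481538543434 207.6839083997511 [[0.227, -0.926, -0.301, 195.974], [-0.974, -0.217, -0.068, -493.251], [-0.002, 0.308, -0.951, 372.456], [0.0, 0.0, 0.0, 1.0]]
```

View pics/scene0.png

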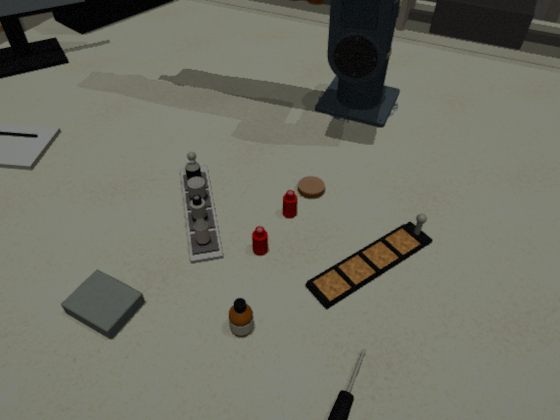

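View pics/side0.png

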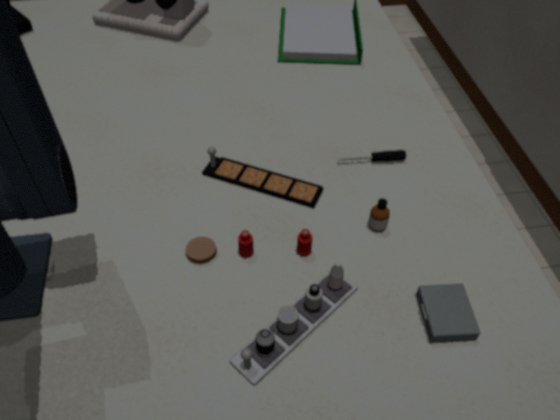

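View pics/wrist0.png

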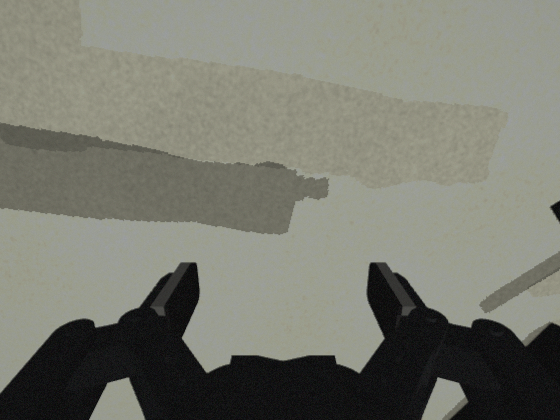

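```bash
python3 - <<'E'
import cv2,numpy as np
s=np.load("side0.npz")["img"][:,:,::-1]; c=np.load("scene0.npz")["img"][:,:,::-1]
a=cv2.resize(s[225:385,220:380],(400,400),interpolation=cv2.INTER_CUBIC)
b=cv2.resize(c[145:265,140:300][:, :],(400,300),interpolation=cv2.INTER_CUBIC)
o=np.zeros((400,800,3),np.uint8);o[:,:400]=a;o[:300,400:]=b
cv2.imwrite("pics/crop1.png",cv2.convertScaleAbs(o,alpha=1.5))
E
```

```text
(no output)
```

View pics/crop1.png

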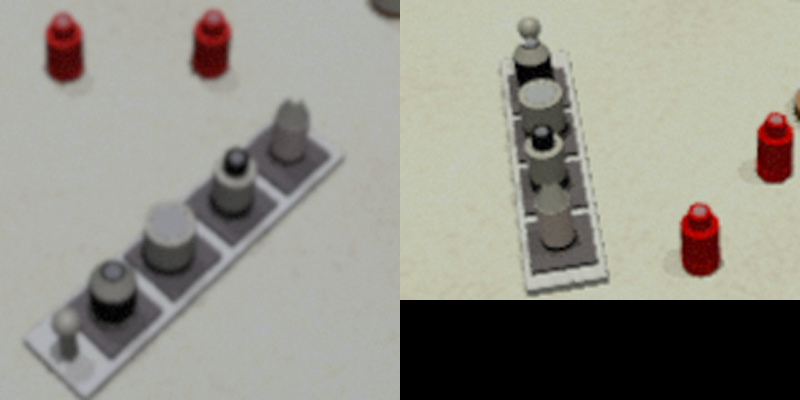

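```bash
cat > h.py <<'E'
import numpy as np,cv2
def cloud(d):
    z=d["z_map"].astype(float); v,u=np.mgrid[0:z.shape[0],0:z.shape[1]]
    P=np.stack([(u-d["cx"])/d["fx"]*z,(v-d["cy"])/d["fy"]*z,z,np.ones_like(z)],-1)@d["T"].T
    P=P[...,:3]; P[z<=0]=np.nan; return P
def ray(d,u,v,h):
    r=d["T"][:3,:3]@np.array([(u-d["cx"])/d["fx"],(v-d["cy"])/d["fy"],1]); o=d["T"][:3,3]
    return o+r*(h-o[2])/r[2]
E
python3 - <<'E'
from h import *
for n in ["side","scene"]:
    d=dict(np.load(n+"0.npz")); P=cloud(d)
    t=P[...,2]; print(n,"table z med",np.nanmedian(t[(t>-15)&(t<5)]))
    m=((t>5)&(t<100)).astype(np.uint8)
    k,L,st,c=cv2.connectedComponentsWithStats(m,connectivity=4)
    for i in range(1,k):
        if st[i,4]<150: continue
        q=P[L==i]; r=cv2.minAreaRect(q[:,:2].astype(np.float32))
        print(i,st[i].tolist(),np.round(q.mean(0)),"zmax",round(q[:,2].max()),[np.round(x,1) for x in r])
E
```

```text
side table z med 0.6938026495317899
1 [6, 0, 27, 35, 380] [-89. 951.  34.] zmax 65 [array([-94.3, 980. ]), array([ 44.1, 143.3]), np.float64(19.0)]
8 [92, 0, 117, 40, 3280] [301. 914.  36.] zmax 100 [array([288.5, 925.4]), array([205.9, 358. ]), np.float64(83.1)]
16 [278, 0, 85, 64, 4615] [797. 769.  24.] zmax 55 [array([804. , 813.3]), array([359.2, 245.4]), np.float64(78.7)]
739 [202, 146, 123, 61, 2729] [537. 181.  13.] zmax 64 [array([537.3, 184.6]), array([ 72.2, 272.2]), np.float64(57.9)]
744 [337, 149, 69, 13, 450] [822. 210.  19.] zmax 30 [array([799.5, 215. ]), array([ 25.3, 158.4]), np.float64(85.8)]
807 [368, 198, 22, 34, 532] [752.  10.  43.] zmax 79 [array([753.8,  14.4]), array([34.8, 39.6]), np.float64(56.5)]
852 [296, 228, 17, 28, 359] [590. -31.  37.] zmax 63 [array([590.7, -25.8]), array([26.7, 30.3]), np.float64(57.5)]
853 [238, 230, 16, 27, 359] [477. -17.  38.] zmax 64 [array([476.7, -13.2]), array([25.9, 29.7]), np.float64(82.4)]
858 [0, 232, 52, 88, 3646] [ 63. -15.  24.] zmax 100 [array([60.7, -1. ]), array([ 77.4, 196.3]), np.float64(2.6)]
861 [184, 234, 33, 
[... 1219 characters left out ...]
 [283, 190, 15, 28, 345] [486.  -5.  36.] zmax 62 [array([482.4,  -5.6]), array([26.3, 29.7]), np.float64(23.1)]
32 [306, 214, 127, 95, 4057] [545. 182.  12.] zmax 63 [array([538.1, 185.3]), array([ 63. , 273.5]), np.float64(58.4)]
33 [252, 226, 17, 29, 386] [600. -18.  37.] zmax 62 [array([596. , -19.9]), array([26.8, 29.8]), np.float64(34.1)]
34 [61, 270, 84, 69, 3277] [ 824. -204.   27.] zmax 33 [array([ 816.9, -210.5]), array([106.8,  88.8]), np.float64(84.5)]
35 [229, 298, 25, 39, 757] [767.  26.  45.] zmax 78 [array([761.7,  23.3]), array([34. , 40.3]), np.float64(36.7)]
36 [328, 349, 38, 71, 684] [808. 217.  20.] zmax 27 [array([786. , 218.5]), array([ 25.2, 126.4]), np.float64(86.8)]
```

```bash
cat >> h.py <<'E'
from scipy.spatial.transform import Rotation as R
S0=np.array([549.,-182.8]); Sy=np.deg2rad(36.1)+np.pi; K0=np.array([538.,185.2]); Ky=np.deg2rad(148.4)
def place(c,a,y): return c+y*np.array([np.cos(a),np.sin(a)])
SY,KY=-53.9,58.4
def go(xyz,yaw):
    from cell import get_obs
    o=get_obs(); q=o["tcp_rot"]; r=R.from_quat([q[1],q[2],q[3],q[0]])
    a=np.deg2rad(yaw); t=R.from_matrix(np.array([[np.cos(a),np.sin(a),0],[np.sin(a),-np.cos(a),0],[0,0,-1]]))
    d=r.inv().apply(np.array(xyz)-o["ee_pos"])/30
    w=np.rad2deg((r.inv()*t).as_rotvec())/6
    print("t",round(o["clock"],2),"row",np.round(np.r_[d,w],3).tolist(),"min rows",max(np.linalg.norm(d)*30/50,np.linalg.norm(w)*6/8.59).round(1))
E
python3 - <<'E'
from h import *
for y in (90,30,-30,-90): print(place(S0,Sy,y).round(1),place(K0,Ky,y).round(1))
go([549,-182.8,210],SY)
# object estimates from cloud: top-slab points
for n in ["side","scene"]:
    P=cloud(dict(np.load(n+"0.npz"))).reshape(-1,3)
    for y,h in ((90,68),(30,60),(-30,76),(-90,84)):
        c=place(S0,Sy,y); q=P[(np.hypot(*(P[:,:2]-c).T)<28)&(P[:,2]>h-9)]
        print(n,y,len(q),np.round(q.mean(0),1) if len(q) else 0, np.round(q[:,2].max(),1) if len(q) else 0, np.round(q[:,:2].mean(0)-c,1) if len(q) else 0)
E
```

```text
[ 476.3 -235.8] [461.3 232.4]
[ 524.8 -200.5] [512.4 200.9]
[ 573.2 -165.1] [563.6 169.5]
[ 621.7 -129.8] [614.7 138. ]
t 0.15 row [-7.397, -16.439, 0.697, -0.006, 0.017, -3.832] min rows 10.8
side 90 178 [ 482.1 -236.5   64.3] 71.6 [ 5.8 -0.7]
side 30 350 [ 527.4 -199.2   59.8] 64.0 [2.6 1.2]
side -30 97 [ 579.6 -164.6   75. ] 79.6 [6.3 0.5]
side -90 40 [ 628.3 -129.2   79.3] 85.6 [6.6 0.6]
scene 90 87 [ 485.8 -230.3   63.7] 71.8 [9.5 5.5]
scene 30 213 [ 531.9 -193.2   58.9] 63.1 [7.1 7.3]
scene -30 77 [ 583.3 -159.4   74.3] 78.8 [10.1  5.7]
scene -90 40 [ 634.3 -121.8   79.1] 85.4 [12.6  8. ]
```

```bash
python3 -m handwheel '[[-7.4,-16.44,0.7,0,0.02,-3.83],[-7.4,-16.44,0.7,0,0.02,-3.83],[-7.4,-16.44,0.7,0,0.02,-3.83],[-7.4,-16.44,0.7,0,0.02,-3.83],[-7.4,-16.44,0.7,0,0.02,-3.83],[-7.4,-16.44,0.7,0,0.02,-3.83],[-7.4,-16.44,0.7,0,0.02,-3.83],[-7.4,-16.44,0.7,0,0.02,-3.83],[-7.4,-16.44,0.7,0,0.02,-3.83],[-7.4,-16.44,0.7,0,0.02,-3.83],[-7.4,-16.44,0.7,0,0.02,-3.83],[-7.4,-16.44,0.7,0,0.02,-3.83],[-7.4,-16.44,0.7,0,0.02,-3.83],[-7.4,-16.44,0.7,0,0.02,-3.83],[-7.4,-16.44,0.7,0,0.02,-3.83],[-7.4,-16.44,0.7,0,0.02,-3.83]]' 1
python3 - <<'E'
from h import *
from cell import get_image
d=get_image("wrist"); np.savez("wrist1.npz",**d); cv2.imwrite("pics/wrist1.png",d["img"][:,:,::-1])
print(np.round(d["T"],3).tolist())
E
```

```text
clock: 1.75
ee_pos: [548.3, -184.3, 210.7]
tcp_rot: [0.001, 0.891, -0.454, 0.001]
ft_force: [0.8, 0.4, 0.6]
finger_gap: 1.004
[[0.588, -0.77, -0.248, 612.057], [-0.809, -0.558, -0.183, -137.59], [0.002, 0.309, -0.951, 352.898], [0.0, 0.0, 0.0, 1.0]]
```

View pics/wrist1.png

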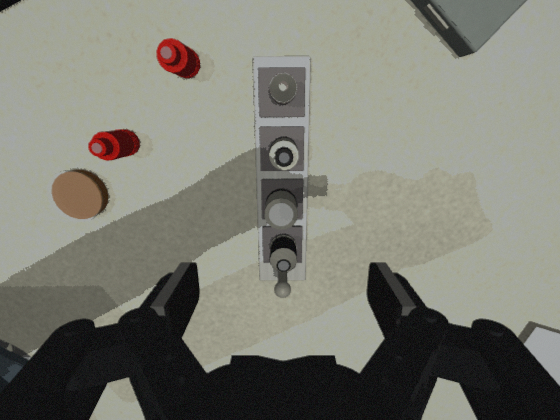

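```bash
python3 - <<'E'
from h import *
d=dict(np.load("wrist1.npz")); g=cv2.cvtColor(d["img"],cv2.COLOR_RGB2GRAY)
P=cloud(d); t=P[...,2]
def loc(p,y):
    e=p[:2]-S0; a=np.array([np.cos(Sy),np.sin(Sy)]); print("   stand y",round(e@a-y,1),"perp",round(e@np.array([-a[1],a[0]]),1))
m=((t>5)&(t<12)).astype(np.uint8); m[300:]=0
k,L,st,c=cv2.connectedComponentsWithStats(m); i=1+st[1:,4].argmax()
print("plate",[np.round(x,1) for x in cv2.minAreaRect(P[L==i][:,:2].astype(np.float32))])
for n,u,v,h,y in (("D",283,87,84,-90),("C",284,157,76,-30),("A",281,211,60,30),("B",283,265,68,90)):
    p=ray(d,u,v,h); print(n,p.round(1), "cloud z",t[v-3:v+4,u-3:u+4].mean().round(1)); loc(p,y)
b=cv2.resize(d["img"][50:300,220:345,::-1],None,fx=2.4,fy=2.4,interpolation=cv2.INTER_CUBIC); cv2.imwrite("pics/w1c.png",cv2.convertScaleAbs(b,alpha=1.4))
# plate sides at rows
for v in (62,120,180,240): print(v,np.flatnonzero(t[v,230:330]>5)[[0,-1]]+230)
E
```

```text
plate [array([ 548.9, -182.8]), array([270. ,  62.2]), np.float64(36.2)]
D [ 629.4 -126.1   84. ] cloud z 65.4
   stand y -8.4 perp 1.5
C [ 581.  -162.4   76. ] cloud z nan
   stand y -7.9 perp 2.4
A [ 531.5 -194.7   60. ] cloud z 60.0
   stand y -8.8 perp -0.7
B [ 484.5 -231.4   68. ] cloud z 67.8
   stand y -9.2 perp 1.3
62 [253 310]
120 [254 308]
180 [256 307]
240 [258 305]
```

View pics/w1c.png

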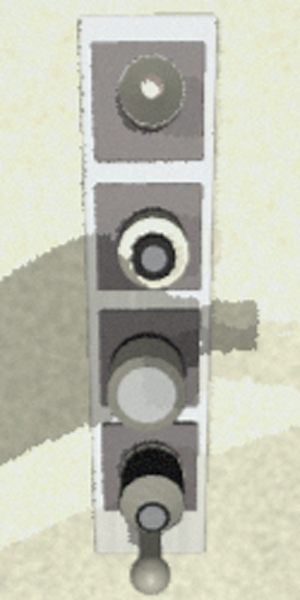

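```bash
python3 - <<'E'
from h import *
a=np.array([np.cos(Ky),np.sin(Ky)]); b=np.array([-a[1],a[0]])
for n in ["side","scene"]:
    d=dict(np.load(n+"0.npz")); hsv=cv2.cvtColor(d["img"],cv2.COLOR_RGB2HSV)
    P=cloud(d); m=((hsv[...,1]>110)&(hsv[...,2]>60)&(hsv[...,0]<25)&(np.hypot(P[...,0]-538,P[...,1]-185)<160)).astype(np.uint8)
    k,L,st,c=cv2.connectedComponentsWithStats(m,connectivity=4)
    for i in range(1,k):
        if st[i,4]<60: continue
        v,u=np.where(L==i); X=np.array([ray(d,x,y,10)[:2] for x,y in zip(u,v)]).astype(np.float32)
        r=cv2.minAreaRect(X); e=np.array(r[0])-K0
        print(n,st[i].tolist(),[np.round(x,1) for x in r],"rack y",round(e@a,1),"perp",round(e@b,1))
d=dict(np.load("wrist1.npz")); a=np.array([np.cos(Sy),np.sin(Sy)])
p=ray(d,282,290,72); print("post ball",(p[:2]-S0)@a)
hsv=cv2.cvtColor(d["img"],cv2.COLOR_RGB2HSV); print(d["img"][60,280],d["img"][75,265],d["img"][170,268],d["img"][120,290])
E
```

```text
side [216, 160, 27, 19, 331] [array([467.7, 228.2]), array([50.1, 50.8]), np.float64(58.5)] rack y 82.4 perp 0.3
side [240, 167, 27, 20, 350] [array([518.9, 196.7]), array([50.7, 51.6]), np.float64(58.0)] rack y 22.3 perp 0.2
side [264, 174, 28, 20, 363] [array([570. , 165.4]), array([49.8, 51.8]), np.float64(58.0)] rack y -37.6 perp 0.0
side [290, 182, 28, 20, 377] [array([620.9, 133.8]), array([50.9, 51.2]), np.float64(58.9)] rack y -97.5 perp 0.3
scene [385, 228, 35, 27, 486] [array([466.7, 226.7]), array([50.2, 50. ]), np.float64(58.3)] rack y 82.5 perp 2.0
scene [362, 242, 36, 27, 530] [array([518.2, 195.3]), array([50.2, 50. ]), np.float64(59.2)] rack y 22.2 perp 1.8
scene [339, 255, 36, 30, 579] [array([569.4, 163.6]), array([50.3, 50.3]), np.float64(58.7)] rack y -38.0 perp 2.0
scene [313, 269, 38, 32, 642] [array([620.9, 132.1]), array([50.1, 50.1]), np.float64(58.6)] rack y -98.5 perp 1.8
post ball 109.71673855471637
[164 168 168] [103 100  99] [67 65 65] [166 170 171]
```

```bash
cat >> h.py <<'E'
S0=np.array([556.4,-178.7]); K0=np.array([544.3,180.3])
E
python3 - <<'E'
from h import *
for y in (90,30,-30,-90): print(place(S0,Sy,y).round(1),place(K0,Ky,y).round(1))
p=place(S0,Sy,90); go([*p,110],SY); go([*p,22],SY)
E
```

```text
[ 483.7 -231.7] [467.6 227.5]
[ 532.2 -196.4] [518.7 196. ]
[ 580.6 -161. ] [569.9 164.6]
[ 629.1 -125.7] [621.  133.1]
t 1.8 row [0.005, 2.677, 3.358, 0.002, -0.025, -0.019] min rows 2.6
t 1.8 row [-0.003, 2.676, 6.291, 0.002, -0.025, -0.019] min rows 4.1
```

```bash
python3 -m handwheel '[[0,2.68,3.36,0,-0.02,-0.02],[0,2.68,3.36,0,-0.02,-0.02],[0,2.68,3.36,0,-0.02,-0.02],[0,2.68,3.36,0,-0.02,-0.02],[0,2.68,3.36,0,-0.02,-0.02],[0,2.68,4,0,-0.02,-0.02],[0,2.68,4.6,0,-0.02,-0.02],[0,2.68,5.2,0,-0.02,-0.02],[0,2.68,5.8,0,-0.02,-0.02],[0,2.68,6.1,0,-0.02,-0.02],[0,2.68,6.29,0,-0.02,-0.02],[0,2.68,6.29,0,-0.02,-0.02],[0,2.68,6.29,0,-0.02,-0.02]]' 1
python3 - <<'E'
from h import *
from cell import get_image
d=get_image("wrist"); cv2.imwrite("pics/wrist2.png",d["img"][:,:,::-1])
E
```

```text
clock: 3.1
ee_pos: [485.3, -231.4, 22.9]
tcp_rot: [0.0, 0.892, -0.452, 0.001]
ft_force: [-0.2, -0.5, 0.8]
finger_gap: 1.001
```

View pics/wrist2.png

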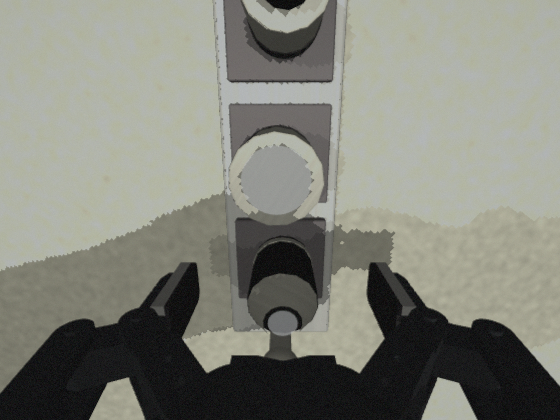

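```bash
python3 -m handwheel '[[0,0,0,0,0,0],[0,0,0,0,0,0],[0,0,0,0,0,0],[0,0,0,0,0,0],[0,0,0,0,0,0],[0,0,0,0,0,0],[0,0,0,0,0,0],[0,0,0,0,0,0]]' -1 30
python3 - <<'E'
from h import *
from cell import get_image
d=get_image("wrist"); cv2.imwrite("pics/wrist3.png",d["img"][:,:,::-1])
E
```

```text
clock: 3.95
ee_pos: [484.5, -231.1, 22.0]
tcp_rot: [0.0, 0.892, -0.452, 0.0]
ft_force: [0.3, -0.0, 2.4]
finger_gap: 0.364
```

View pics/wrist3.png

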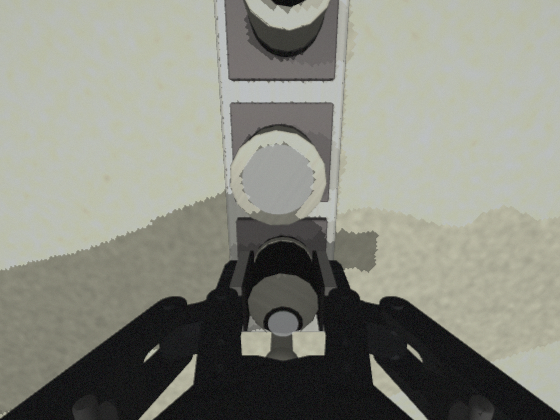

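```bash
python3 - <<'E'
from h import *
from cell import get_obs
o=get_obs();p=place(K0,Ky,90); go([*o["ee_pos"][:2],125],SY); go([*p,125],KY); go([*p,60],KY);go([*p,17],KY)
E
```

```text
t 4.0 row [0.002, 0.001, -3.435, 0.003, -0.004, 0.017] min rows 2.1
t 4.0 row [-12.663, -8.577, -3.443, 0.006, -0.0, -18.699] min rows 13.1
t 4.0 row [-12.664, -8.578, -1.277, 0.006, -0.0, -18.699] min rows 13.1
t 4.0 row [-12.665, -8.578, 0.157, 0.006, -0.0, -18.699] min rows 13.1
```

```bash
python3 -m handwheel '[[0,0,-1,0,0,0],[0,0,-2.5,0,0,0],[0,0,-3.44,0,0,0],[-12.66,-8.58,-3.44,0,0,-18.7],[-12.66,-8.58,-3.44,0,0,-18.7],[-12.66,-8.58,-3.44,0,0,-18.7],[-12.66,-8.58,-3.44,0,0,-18.7],[-12.66,-8.58,-3.44,0,0,-18.7],[-12.66,-8.58,-3.44,0,0,-18.7],[-12.66,-8.58,-3.44,0,0,-18.7],[-12.66,-8.58,-3.44,0,0,-18.7],[-12.66,-8.58,-3.44,0,0,-18.7],[-12.66,-8.58,-3.44,0,0,-18.7],[-12.66,-8.58,-3.44,0,0,-18.7],[-12.66,-8.58,-3.44,0,0,-18.7],[-12.66,-8.58,-3.44,0,0,-18.7],[-12.66,-8.58,-3.44,0,0,-18.7],[-12.66,-8.58,-3.44,0,0,-18.7],[-12.66,-8.58,-3.44,0,0,-18.7]]' -1 30
python3 - <<'E'
from h import *
from cell import get_image
d=get_image("wrist"); cv2.imwrite("pics/wrist4.png",d["img"][:,:,::-1])
p=place(K0,Ky,90);go([*p,60],KY);go([*p,17],KY)
E
```

```text
clock: 5.9
ee_pos: [467.4, 227.4, 124.4]
tcp_rot: [-0.0, 0.873, 0.487, -0.001]
ft_force: [-0.9, 0.4, -1.5]
finger_gap: 0.366
t 5.95 row [0.006, 0.006, 2.149, -0.006, 0.007, -0.016] min rows 1.3
t 5.95 row [0.007, 0.007, 3.583, -0.006, 0.007, -0.016] min rows 2.1
```

View pics/wrist4.png

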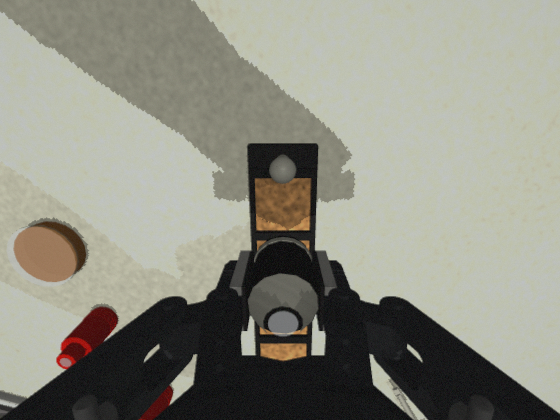

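```bash
python3 -m handwheel '[[0,0,1,0,0,0],[0,0,2,0,0,0],[0,0,2.8,0,0,0],[0,0,3.2,0,0,0],[0,0,3.4,0,0,0],[0,0,3.5,0,0,0],[0,0,3.56,0,0,0],[0,0,3.6,0,0,0],[0,0,3.6,0,0,0]]' -1 30
```

```text
clock: 6.85
ee_pos: [468.3, 227.8, 17.7]
tcp_rot: [0.0, 0.873, 0.488, 0.001]
ft_force: [0.1, -1.1, -0.5]
finger_gap: 0.365
```

```bash
python3 -m handwheel '[[0,0,0,0,0,0],[0,0,0.02,0,0,0],[0,0,0.02,0,0,0]]' -1 30; python3 -m handwheel '[[0,0,0.02,0,0,0],[0,0,0.02,0,0,0]]' -1 30
```

```text
clock: 7.15
ee_pos: [467.7, 227.6, 16.3]
tcp_rot: [0.0, 0.873, 0.488, -0.0]
ft_force: [0.5, -0.2, -0.7]
finger_gap: 0.369
clock: 7.35
ee_pos: [467.7, 227.6, 15.9]
tcp_rot: [0.0, 0.873, 0.488, -0.0]
ft_force: [-1.7, -0.8, 1.8]
finger_gap: 0.365
```

```bash
python3 -m handwheel '[[0,0,0.02,0,0,0],[0,0,0.02,0,0,0]]' -1 30; python3 -m handwheel '[[0,0,0.02,0,0,0],[0,0,0.02,0,0,0]]' -1 30
```

```text
clock: 7.55
ee_pos: [467.7, 227.6, 15.9]
tcp_rot: [0.0, 0.873, 0.488, -0.0]
ft_force: [-1.9, -1.3, 5.5]
finger_gap: 0.367
clock: 7.75
ee_pos: [467.7, 227.6, 15.9]
tcp_rot: [0.0, 0.873, 0.488, 0.0]
ft_force: [-4.1, -0.9, 7.7]
finger_gap: 0.368
```

```bash
python3 -m handwheel '[[0,0,-0.05,0,0,0],[0,0,-0.05,0,0,0],[0,0,-0.05,0,0,0],[0,0,-0.05,0,0,0],[0,0,-0.05,0,0,0],[0,0,-0.05,0,0,0],[0,0,-1,0,0,0],[0,0,-2,0,0,0],[0,0,-3.6,0,0,0],[0,0,-3.6,0,0,0],[0,0,-3.6,0,0,0]]' 0.8 30
python3 - <<'E'
from h import *
from cell import get_image
d=get_image("wrist"); cv2.imwrite("pics/wrist5.png",d["img"][:,:,::-1])
p=place(S0,Sy,30);go([*p,115],SY);go([*p,22],SY)
E
```

```text
clock: 8.85
ee_pos: [469.2, 228.1, 124.4]
tcp_rot: [0.0, 0.873, 0.488, 0.002]
ft_force: [-0.2, -0.8, -0.8]
finger_gap: 0.895
t 8.9 row [-10.917, 9.23, 0.251, -0.0, -0.004, 18.719] min rows 13.1
t 8.9 row [-10.917, 9.229, 3.351, -0.0, -0.004, 18.719] min rows 13.1
```

View pics/wrist5.png

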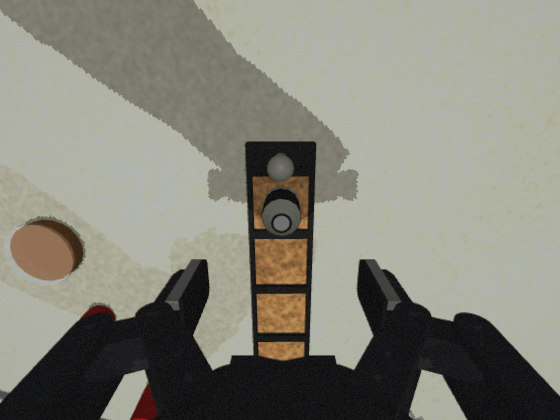

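```bash
python3 -m handwheel '[[-10.92,9.23,0.25,0,0,18.72],[-10.92,9.23,0.25,0,0,18.72],[-10.92,9.23,0.25,0,0,18.72],[-10.92,9.23,0.25,0,0,18.72],[-10.92,9.23,0.25,0,0,18.72],[-10.92,9.23,0.25,0,0,18.72],[-10.92,9.23,0.25,0,0,18.72],[-10.92,9.23,0.25,0,0,18.72],[-10.92,9.23,0.25,0,0,18.72],[-10.92,9.23,0.25,0,0,18.72],[-10.92,9.23,0.25,0,0,18.72],[-10.92,9.23,0.25,0,0,18.72],[-10.92,9.23,0.25,0,0,18.72],[-10.92,9.23,0.25,0,0,18.72],[-10.92,9.23,0.25,0,0,18.72],[-10.92,9.23,0.25,0,0,18.72],[-10.92,9.23,0.25,0,0,18.72]]' 1 
python3 - <<'E'
from h import *
from cell import get_image
d=get_image("wrist"); cv2.imwrite("pics/wrist6.png",d["img"][:,:,::-1])
p=place(S0,Sy,30);go([*p,22],SY)
E
```

```text
clock: 10.6
ee_pos: [531.7, -196.4, 114.5]
tcp_rot: [0.0, 0.892, -0.453, -0.0]
ft_force: [-0.2, 0.7, 1.1]
finger_gap: 1.001
t 10.65 row [0.007, -0.013, 3.09, 0.006, 0.003, 0.009] min rows 1.9
```

View pics/wrist6.png

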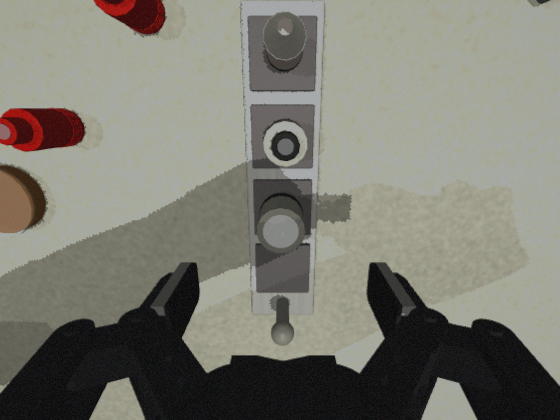

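```bash
python3 -m handwheel '[[0,0,0.8,0,0,0],[0,0,1.6,0,0,0],[0,0,2.3,0,0,0],[0,0,2.8,0,0,0],[0,0,3.0,0,0,0],[0,0,3.09,0,0,0],[0,0,3.09,0,0,0],[0,0,3.09,0,0,0],[0,0,3.09,0,0,0]]' 1; python3 -m handwheel '[[0,0,0,0,0,0],[0,0,0,0,0,0],[0,0,0,0,0,0],[0,0,0,0,0,0],[0,0,0,0,0,0],[0,0,0,0,0,0],[0,0,0,0,0,0],[0,0,0,0,0,0]]' -1 30
python3 - <<'E'
from h import *
p=place(K0,Ky,30); go([*p,125],KY)
E
```

```text
clock: 11.55
ee_pos: [532.7, -197.0, 23.5]
tcp_rot: [0.0, 0.891, -0.453, 0.001]
ft_force: [0.6, -0.0, -0.1]
finger_gap: 0.997
clock: 12.35
ee_pos: [532.0, -196.6, 22.5]
tcp_rot: [0.0, 0.891, -0.453, 0.0]
ft_force: [-0.2, -0.2, 2.0]
finger_gap: 0.419
t 12.35 row [-10.834, -7.352, -3.421, 0.003, 0.0, -18.718] min rows 13.1
```

```bash
python3 -m handwheel '[[0,0,-1,0,0,0],[0,0,-2.5,0,0,0],[0,0,-3.42,0,0,0],[-10.83,-7.35,-3.42,0,0,-18.72],[-10.83,-7.35,-3.42,0,0,-18.72],[-10.83,-7.35,-3.42,0,0,-18.72],[-10.83,-7.35,-3.42,0,0,-18.72],[-10.83,-7.35,-3.42,0,0,-18.72],[-10.83,-7.35,-3.42,0,0,-18.72],[-10.83,-7.35,-3.42,0,0,-18.72],[-10.83,-7.35,-3.42,0,0,-18.72],[-10.83,-7.35,-3.42,0,0,-18.72],[-10.83,-7.35,-3.42,0,0,-18.72],[-10.83,-7.35,-3.42,0,0,-18.72],[-10.83,-7.35,-3.42,0,0,-18.72],[-10.83,-7.35,-3.42,0,0,-18.72],[-10.83,-7.35,-3.42,0,0,-18.72],[-10.83,-7.35,-3.42,0,0,-18.72],[-10.83,-7.35,-3.42,0,0,-18.72],[-10.83,-7.35,-3.42,0,0,-18.72]]' -1 30
python3 - <<'E'
from h import *
from cell import get_image
d=get_image("wrist"); cv2.imwrite("pics/wrist7.png",d["img"][:,:,::-1])
p=place(K0,Ky,30);go([*p,17.2],KY)
E
```

```text
clock: 14.35
ee_pos: [518.6, 195.8, 124.6]
tcp_rot: [-0.0, 0.873, 0.487, -0.0]
ft_force: [-0.7, 0.1, -1.1]
finger_gap: 0.412
t 14.4 row [0.009, 0.001, 3.582, -0.003, 0.004, -0.009] min rows 2.1
```

View pics/wrist7.png

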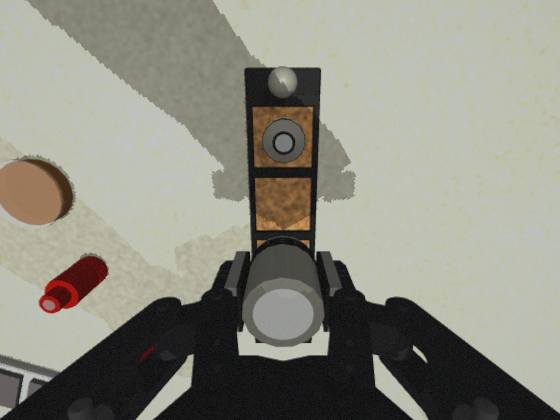

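B stands centred in the first pocket at (283,142). A is held upright at (284,310) and lined up with the rack. Lowering it.

```bash
python3 -m handwheel '[[0,0,1,0,0,0],[0,0,2,0,0,0],[0,0,2.8,0,0,0],[0,0,3.2,0,0,0],[0,0,3.4,0,0,0],[0,0,3.5,0,0,0],[0,0,3.56,0,0,0],[0,0,3.58,0,0,0],[0,0,3.58,0,0,0],[0,0,3.58,0,0,0],[0,0,3.58,0,0,0]]' -1 30
python3 -m handwheel '[[0,0,0.02,0,0,0],[0,0,0.02,0,0,0]]' -1 30;python3 -m handwheel '[[0,0,0.02,0,0,0],[0,0,0.02,0,0,0]]' -1 30
```

```text
clock: 15.5
ee_pos: [519.0, 196.0, 17.9]
tcp_rot: [0.0, 0.873, 0.488, 0.0]
ft_force: [1.0, 0.6, -1.4]
finger_gap: 0.41
clock: 15.7
ee_pos: [518.6, 195.9, 16.7]
tcp_rot: [-0.0, 0.873, 0.488, -0.0]
ft_force: [-0.4, -0.5, -1.6]
finger_gap: 0.414
clock: 15.9
ee_pos: [518.7, 195.9, 16.5]
tcp_rot: [0.0, 0.873, 0.488, -0.0]
ft_force: [-1.0, -0.8, 0.6]
finger_gap: 0.416
```

```bash
python3 -m handwheel '[[0,0,0.02,0,0,0],[0,0,0.02,0,0,0]]' -1 30; python3 -m handwheel '[[0,0,0.02,0,0,0],[0,0,0.02,0,0,0]]' -1 30
```

```text
clock: 16.1
ee_pos: [518.7, 195.9, 16.4]
tcp_rot: [0.0, 0.873, 0.488, -0.0]
ft_force: [-3.7, -0.6, 5.5]
finger_gap: 0.414
clock: 16.3
ee_pos: [518.7, 195.9, 16.4]
tcp_rot: [0.0, 0.873, 0.488, -0.0]
ft_force: [-4.3, -1.4, 7.4]
finger_gap: 0.412
```

Contact came at the expected height, so I'm releasing A.

```bash
python3 -m handwheel '[[0,0,-0.05,0,0,0],[0,0,-0.05,0,0,0],[0,0,-0.05,0,0,0],[0,0,-0.05,0,0,0],[0,0,-0.05,0,0,0],[0,0,-0.05,0,0,0],[0,0,-1,0,0,0],[0,0,-2,0,0,0],[0,0,-3.6,0,0,0],[0,0,-3.6,0,0,0],[0,0,-3.6,0,0,0]]' 0.8 30
python3 - <<'E'
from h import *
from cell import get_image
d=get_image("wrist"); cv2.imwrite("pics/wrist8.png",d["img"][:,:,::-1])
p=place(S0,Sy,-30);go([*p,120],SY)
E
```

```text
clock: 17.4
ee_pos: [520.3, 196.3, 125.2]
tcp_rot: [0.001, 0.873, 0.488, 0.002]
ft_force: [-0.2, -0.2, -1.3]
finger_gap: 0.904
t 17.45 row [-9.058, 7.986, 0.106, 0.0, -0.005, 18.718] min rows 13.1
```

View pics/wrist8.png

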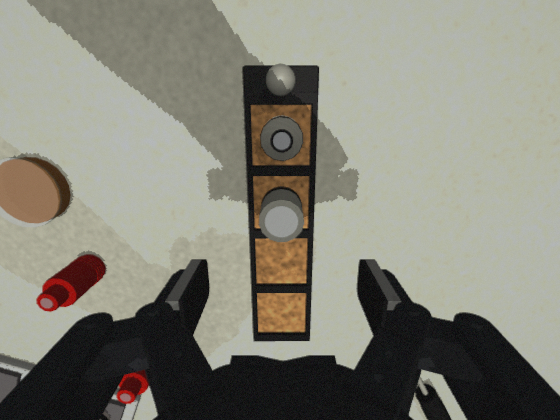

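A stands in the second pocket at (281,215). Next is C.

```bash
python3 -m handwheel '[[-9.06,7.99,0.1,0,0,18.72],[-9.06,7.99,0.1,0,0,18.72],[-9.06,7.99,0.1,0,0,18.72],[-9.06,7.99,0.1,0,0,18.72],[-9.06,7.99,0.1,0,0,18.72],[-9.06,7.99,0.1,0,0,18.72],[-9.06,7.99,0.1,0,0,18.72],[-9.06,7.99,0.1,0,0,18.72],[-9.06,7.99,0.1,0,0,18.72],[-9.06,7.99,0.1,0,0,18.72],[-9.06,7.99,0.1,0,0,18.72],[-9.06,7.99,0.1,0,0,18.72],[-9.06,7.99,0.1,0,0,18.72],[-9.06,7.99,0.1,0,0,18.72],[-9.06,7.99,0.1,0,0,18.72],[-9.06,7.99,0.1,0,0,18.72],[-9.06,7.99,0.1,0,0,18.72]]' 1 
python3 - <<'E'
from h import *
from cell import get_image
d=get_image("wrist"); cv2.imwrite("pics/wrist9.png",d["img"][:,:,::-1])
p=place(S0,Sy,-30);go([*p,22],SY)
E
```

```text
clock: 19.15
ee_pos: [580.3, -161.1, 119.6]
tcp_rot: [0.0, 0.892, -0.453, -0.0]
ft_force: [-0.4, -0.6, -0.0]
finger_gap: 1.001
t 19.2 row [0.004, -0.012, 3.258, 0.006, 0.003, 0.008] min rows 2.0
```

View pics/wrist9.png

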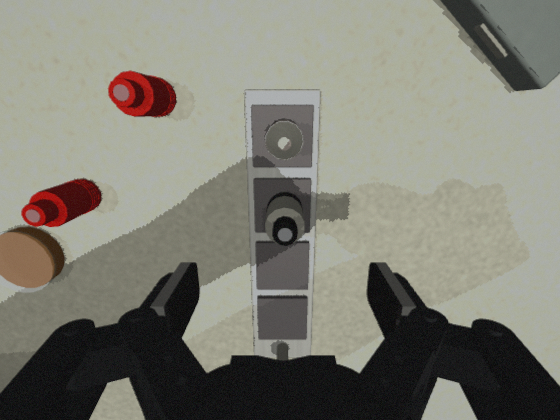

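```bash
python3 -m handwheel '[[0,0,0.8,0,0,0],[0,0,1.6,0,0,0],[0,0,2.4,0,0,0],[0,0,2.9,0,0,0],[0,0,3.15,0,0,0],[0,0,3.26,0,0,0],[0,0,3.26,0,0,0],[0,0,3.26,0,0,0],[0,0,3.26,0,0,0]]' 1; python3 -m handwheel '[[0,0,0,0,0,0],[0,0,0,0,0,0],[0,0,0,0,0,0],[0,0,0,0,0,0],[0,0,0,0,0,0],[0,0,0,0,0,0],[0,0,0,0,0,0],[0,0,0,0,0,0]]' -1 30
python3 - <<'E'
from h import *
p=place(K0,Ky,-30); go([*p,125],KY)
E
```

```text
clock: 20.1
ee_pos: [581.4, -161.6, 23.6]
tcp_rot: [0.0, 0.891, -0.453, 0.001]
ft_force: [-0.0, 0.4, 1.1]
finger_gap: 0.997
clock: 20.9
ee_pos: [580.6, -161.3, 22.4]
tcp_rot: [0.0, 0.891, -0.453, 0.0]
ft_force: [0.4, -0.6, 1.4]
finger_gap: 0.34
t 20.9 row [-8.986, -6.109, -3.423, 0.003, 0.001, -18.718] min rows 13.1
```

```bash
python3 -m handwheel '[[0,0,-1,0,0,0],[0,0,-2.5,0,0,0],[0,0,-3.42,0,0,0],[-8.99,-6.11,-3.42,0,0,-18.72],[-8.99,-6.11,-3.42,0,0,-18.72],[-8.99,-6.11,-3.42,0,0,-18.72],[-8.99,-6.11,-3.42,0,0,-18.72],[-8.99,-6.11,-3.42,0,0,-18.72],[-8.99,-6.11,-3.42,0,0,-18.72],[-8.99,-6.11,-3.42,0,0,-18.72],[-8.99,-6.11,-3.42,0,0,-18.72],[-8.99,-6.11,-3.42,0,0,-18.72],[-8.99,-6.11,-3.42,0,0,-18.72],[-8.99,-6.11,-3.42,0,0,-18.72],[-8.99,-6.11,-3.42,0,0,-18.72],[-8.99,-6.11,-3.42,0,0,-18.72],[-8.99,-6.11,-3.42,0,0,-18.72],[-8.99,-6.11,-3.42,0,0,-18.72],[-8.99,-6.11,-3.42,0,0,-18.72],[-8.99,-6.11,-3.42,0,0,-18.72]]' -1 30
python3 - <<'E'
from h import *
from cell import get_image
d=get_image("wrist"); cv2.imwrite("pics/wrist10.png",d["img"][:,:,::-1])
p=place(K0,Ky,-30);go([*p,17.2],KY)
E
```

```text
clock: 22.9
ee_pos: [569.6, 164.7, 124.6]
tcp_rot: [-0.0, 0.873, 0.487, -0.0]
ft_force: [0.3, -0.3, -0.8]
finger_gap: 0.347
t 22.95 row [0.001, 0.008, 3.582, -0.003, 0.004, -0.008] min rows 2.1
```

View pics/wrist10.png

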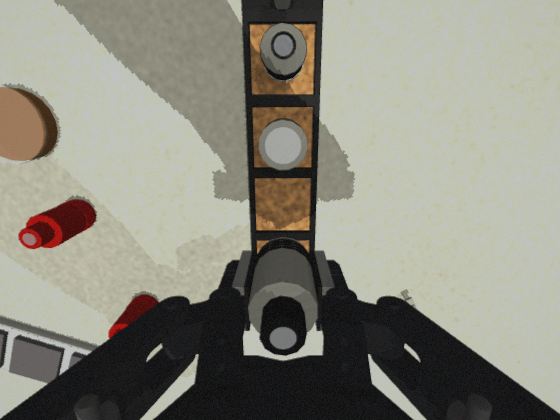

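A at (283,145) and B at (283,47) are centred in their pockets, and C is held upright. Lowering C.

```bash
python3 -m handwheel '[[0,0,1,0,0,0],[0,0,2,0,0,0],[0,0,2.8,0,0,0],[0,0,3.2,0,0,0],[0,0,3.4,0,0,0],[0,0,3.5,0,0,0],[0,0,3.56,0,0,0],[0,0,3.58,0,0,0],[0,0,3.58,0,0,0],[0,0,3.58,0,0,0],[0,0,3.58,0,0,0],[0,0,3.6,0,0,0],[0,0,3.6,0,0,0]]' -1 30
python3 -m handwheel '[[0,0,0.02,0,0,0],[0,0,0.02,0,0,0]]' -1 30;python3 -m handwheel '[[0,0,0.02,0,0,0],[0,0,0.02,0,0,0]]' -1 30
```

```text
clock: 24.25
ee_pos: [569.6, 164.7, 16.7]
tcp_rot: [-0.0, 0.873, 0.488, -0.0]
ft_force: [0.1, -0.8, -0.8]
finger_gap: 0.346
clock: 24.45
ee_pos: [569.7, 164.7, 16.4]
tcp_rot: [0.0, 0.873, 0.488, -0.0]
ft_force: [-1.1, -0.1, 0.8]
finger_gap: 0.345
clock: 24.65
ee_pos: [569.7, 164.7, 16.4]
tcp_rot: [0.0, 0.873, 0.488, -0.0]
ft_force: [-2.4, -0.9, 5.0]
finger_gap: 0.343
```

```bash
python3 -m handwheel '[[0,0,-0.03,0,0,0],[0,0,-0.03,0,0,0],[0,0,-0.03,0,0,0],[0,0,-0.03,0,0,0],[0,0,-0.03,0,0,0],[0,0,-0.03,0,0,0],[0,0,-1,0,0,0],[0,0,-2,0,0,0],[0,0,-3.6,0,0,0],[0,0,-3.6,0,0,0],[0,0,-3.6,0,0,0]]' 0.8 30
python3 - <<'E'
from h import *
from cell import get_image
d=get_image("wrist"); cv2.imwrite("pics/wrist11.png",d["img"][:,:,::-1])
p=place(S0,Sy,-90);go([*p,125],SY)
E
```

```text
clock: 25.75
ee_pos: [571.4, 165.0, 126.0]
tcp_rot: [0.001, 0.873, 0.488, 0.002]
ft_force: [-0.7, -0.2, -0.7]
finger_gap: 0.898
t 25.8 row [-7.214, 6.75, -0.039, 0.001, -0.005, 18.718] min rows 13.1
```

View pics/wrist11.png

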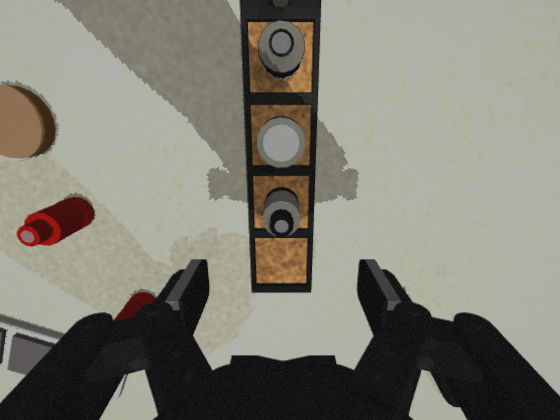

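C stands upright in the third pocket at (281,215). D is last.

```bash
python3 -m handwheel '[[-7.21,6.75,-0.04,0,0,18.72],[-7.21,6.75,-0.04,0,0,18.72],[-7.21,6.75,-0.04,0,0,18.72],[-7.21,6.75,-0.04,0,0,18.72],[-7.21,6.75,-0.04,0,0,18.72],[-7.21,6.75,-0.04,0,0,18.72],[-7.21,6.75,-0.04,0,0,18.72],[-7.21,6.75,-0.04,0,0,18.72],[-7.21,6.75,-0.04,0,0,18.72],[-7.21,6.75,-0.04,0,0,18.72],[-7.21,6.75,-0.04,0,0,18.72],[-7.21,6.75,-0.04,0,0,18.72],[-7.21,6.75,-0.04,0,0,18.72],[-7.21,6.75,-0.04,0,0,18.72],[-7.21,6.75,-0.04,0,0,18.72],[-7.21,6.75,-0.04,0,0,18.72],[-7.21,6.75,-0.04,0,0,18.72]]' 1 
python3 - <<'E'
from h import *
from cell import get_image
d=get_image("wrist"); cv2.imwrite("pics/wrist12.png",d["img"][:,:,::-1])
p=place(S0,Sy,-90);go([*p,22.5],SY)
E
```

```text
clock: 27.5
ee_pos: [628.7, -125.5, 124.3]
tcp_rot: [0.0, 0.892, -0.453, -0.0]
ft_force: [0.4, 0.9, -0.1]
finger_gap: 0.999
t 27.55 row [0.01, -0.009, 3.401, 0.006, 0.003, 0.008] min rows 2.0
```

View pics/wrist12.png

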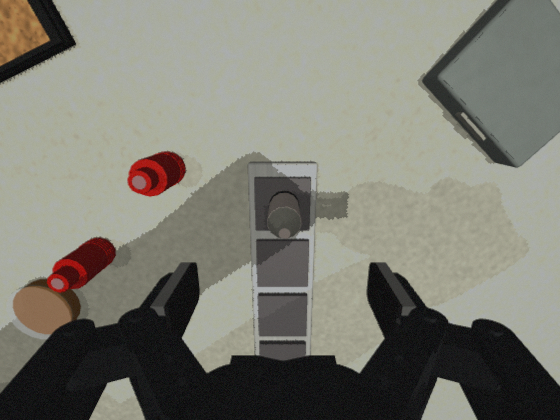

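```bash
python3 -m handwheel '[[0,0,0.8,0,0,0],[0,0,1.6,0,0,0],[0,0,2.4,0,0,0],[0,0,2.9,0,0,0],[0,0,3.25,0,0,0],[0,0,3.4,0,0,0],[0,0,3.4,0,0,0],[0,0,3.4,0,0,0],[0,0,3.4,0,0,0]]' 1; python3 -m handwheel '[[0,0,0,0,0,0],[0,0,0,0,0,0],[0,0,0,0,0,0],[0,0,0,0,0,0],[0,0,0,0,0,0],[0,0,0,0,0,0],[0,0,0,0,0,0],[0,0,0,0,0,0]]' -1 30
python3 - <<'E'
from h import *
p=place(K0,Ky,-90); go([*p,125],KY)
E
```

```text
clock: 28.45
ee_pos: [629.9, -125.9, 24.3]
tcp_rot: [-0.0, 0.891, -0.453, 0.001]
ft_force: [-1.5, -0.7, -0.0]
finger_gap: 0.997
clock: 29.25
ee_pos: [629.0, -125.7, 23.0]
tcp_rot: [0.0, 0.891, -0.453, 0.0]
ft_force: [-0.1, -0.8, 1.9]
finger_gap: 0.295
t 29.25 row [-7.13, -4.864, -3.404, 0.004, 0.0, -18.719] min rows 13.1
```

```bash
python3 -m handwheel '[[0,0,-1,0,0,0],[0,0,-2.5,0,0,0],[0,0,-3.4,0,0,0],[-7.13,-4.86,-3.4,0,0,-18.72],[-7.13,-4.86,-3.4,0,0,-18.72],[-7.13,-4.86,-3.4,0,0,-18.72],[-7.13,-4.86,-3.4,0,0,-18.72],[-7.13,-4.86,-3.4,0,0,-18.72],[-7.13,-4.86,-3.4,0,0,-18.72],[-7.13,-4.86,-3.4,0,0,-18.72],[-7.13,-4.86,-3.4,0,0,-18.72],[-7.13,-4.86,-3.4,0,0,-18.72],[-7.13,-4.86,-3.4,0,0,-18.72],[-7.13,-4.86,-3.4,0,0,-18.72],[-7.13,-4.86,-3.4,0,0,-18.72],[-7.13,-4.86,-3.4,0,0,-18.72],[-7.13,-4.86,-3.4,0,0,-18.72],[-7.13,-4.86,-3.4,0,0,-18.72],[-7.13,-4.86,-3.4,0,0,-18.72],[-7.13,-4.86,-3.4,0,0,-18.72]]' -1 30
python3 - <<'E'
from h import *
from cell import get_image
d=get_image("wrist"); cv2.imwrite("pics/wrist13.png",d["img"][:,:,::-1])
p=place(K0,Ky,-90);go([*p,17.7],KY)
E
```

```text
clock: 31.25
ee_pos: [620.7, 133.1, 124.6]
tcp_rot: [-0.0, 0.873, 0.487, -0.0]
ft_force: [0.4, -0.3, -1.6]
finger_gap: 0.296
t 31.3 row [0.007, 0.009, 3.564, -0.003, 0.004, -0.008] min rows 2.1
```

View pics/wrist13.png

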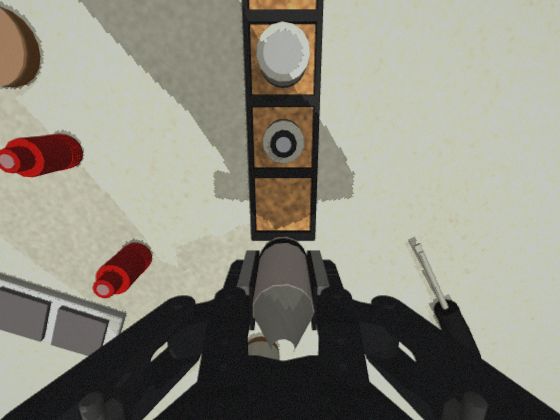

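```bash
python3 -m handwheel '[[0,0,1,0,0,0],[0,0,2,0,0,0],[0,0,2.8,0,0,0],[0,0,3.2,0,0,0],[0,0,3.4,0,0,0],[0,0,3.5,0,0,0],[0,0,3.54,0,0,0],[0,0,3.56,0,0,0],[0,0,3.56,0,0,0],[0,0,3.56,0,0,0],[0,0,3.56,0,0,0],[0,0,3.58,0,0,0],[0,0,3.58,0,0,0]]' -1 30
python3 -m handwheel '[[0,0,0.02,0,0,0],[0,0,0.02,0,0,0]]' -1 30;python3 -m handwheel '[[0,0,0.02,0,0,0],[0,0,0.02,0,0,0]]' -1 30
```

```text
clock: 32.6
ee_pos: [620.6, 133.1, 17.2]
tcp_rot: [-0.0, 0.873, 0.488, -0.0]
ft_force: [0.3, 0.0, -1.5]
finger_gap: 0.299
clock: 32.8
ee_pos: [620.7, 133.1, 17.0]
tcp_rot: [0.0, 0.873, 0.488, -0.0]
ft_force: [-0.9, -0.2, 1.1]
finger_gap: 0.297
clock: 33.0
ee_pos: [620.7, 133.1, 16.9]
tcp_rot: [0.0, 0.873, 0.488, -0.0]
ft_force: [-2.7, 0.2, 3.9]
finger_gap: 0.296
```

Contact again, so I'm releasing D, lifting and backing off for a final look.

```bash
python3 -m handwheel '[[0,0,-0.03,0,0,0],[0,0,-0.03,0,0,0],[0,0,-0.03,0,0,0],[0,0,-0.03,0,0,0],[0,0,-0.03,0,0,0],[0,0,-0.03,0,0,0],[0,0,-1,0,0,0],[0,0,-2,0,0,0],[0,0,-4,0,0,0],[0,0,-5,0,0,0],[0,0,-5,0,0,0]]' 0.8 30
python3 - <<'E'
from h import *
go([500,60,230],KY)
E
```

```text
clock: 34.1
ee_pos: [625.0, 133.6, 175.2]
tcp_rot: [0.003, 0.873, 0.488, 0.007]
ft_force: [1.2, 0.6, 1.0]
finger_gap: 0.9
t 34.1 row [-4.258, -2.244, -1.891, 0.111, -0.083, 0.002] min rows 3.1
```

```bash
python3 -m handwheel '[[0,-2.4,-1.6,0,0,0],[0,-2.4,-1.6,0,0,0],[0,-2.4,-1.6,0,0,0],[0,-2.4,-1.6,0,0,0],[0,-2.4,-1.6,0,0,0],[0,-2.4,-1.6,0,0,0]]' 1
python3 - <<'E'
from h import *
from cell import get_image
for n in ["wrist","side","scene"]:
    d=get_image(n); cv2.imwrite(f"pics/{n}F.png",d["img"][:,:,::-1]); np.savez(n+"F.npz",**d)
    P=cloud(d); a=np.array([np.cos(Ky),np.sin(Ky)]); b=np.array([-a[1],a[0]])
    Q=P.reshape(-1,3)
    for k,y,h in (("B",90,62),("A",30,54),("C",-30,70),("D",-90,78)):
        c=place(K0,Ky,y); q=Q[(np.hypot(*(Q[:,:2]-c).T)<26)&(Q[:,2]>h-(4 if k!="D" else 12))&(Q[:,2]<h+8)]
        if len(q): e=q[:,:2].mean(0)-c; print(n,k,len(q),"zmax",np.percentile(q[:,2],97).round(1),"dy",round(e@a,1),"perp",round(e@b,1))
        else: print(n,k,"none")
E
```

```text
clock: 34.7
ee_pos: [559.4, 170.2, 212.3]
tcp_rot: [-0.0, 0.873, 0.487, -0.001]
ft_force: [-0.6, -0.2, 0.2]
finger_gap: 1.002
wrist B 282 zmax 63.0 dy -0.4 perp 0.1
wrist A 964 zmax 55.1 dy -2.1 perp 0.4
wrist C 227 zmax 70.9 dy 0.6 perp 0.1
wrist D 149 zmax 77.2 dy 5.8 perp 0.5
side B 50 zmax 65.6 dy -1.9 perp 4.7
side A 161 zmax 57.7 dy -3.4 perp 3.0
side C 49 zmax 73.3 dy -0.3 perp 2.7
side D 47 zmax 78.4 dy 0.7 perp 4.7
scene B 58 zmax 62.8 dy -3.2 perp -3.1
scene A 242 zmax 55.9 dy -4.2 perp -1.7
scene C 73 zmax 71.5 dy -1.3 perp -2.1
scene D 63 zmax 77.5 dy -1.2 perp -4.0
```

View pics/wristF.png

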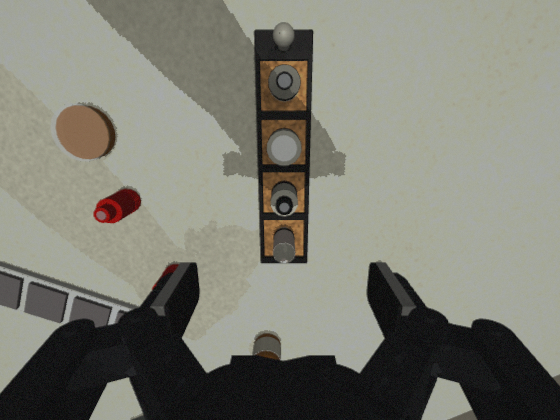

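View pics/sceneF.png

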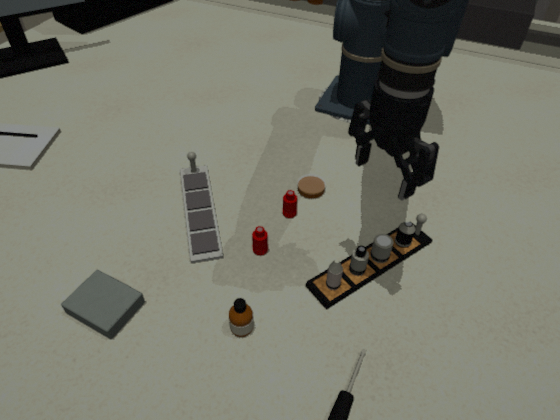

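All four stand upright in the rack, in the order B, A, C, D from the post. In the wrist view they are at (284,82), (284,146), (284,202) and (284,245). The stand is empty, and the top heights match what they should be when seated.

```bash
python3 -m handwheel '[[0,0,0,0,0,0],[0,0,0,0,0,0],[0,0,0,0,0,0]]' 1; python3 -c "
from cell import sign_off; print(sign_off())"
```

```text
clock: 35.15
ee_pos: [559.5, 170.8, 214.1]
tcp_rot: [-0.0, 0.873, 0.488, -0.0]
ft_force: [-0.6, -0.3, 0.4]
finger_gap: 1.0
the job is handed in; nothing more can be done
None
```

I moved all four objectives to the rack in the same order from the steel post (B, A, C, D) and handed the job in at about 35 s. Each was lowered until light floor contact (about 4–8 N on the wrist), then released. None tipped or dropped.

**Last checks:** In the final wrist, side and scene images all four stand upright, with the gripper open and well clear.
- **Heights:** tops in the wrist view read 63, 55, 71 and 77 mm, against 62, 54, 70 and 78 mm expected. The side camera read B, A and C about 3.5 mm high. I put this down to calibration and noise, because the contact heights agreed with a seated foot.
- **Position:** the tops came out within about 6 mm of the pocket centres in every view. The larger offsets differ between cameras, as expected from each seeing only one side of the objective; the largest was 5.8 mm, for D's cone in the wrist view.

**One disagreement, settled before the first grasp:** the outlines of both plates gave row centres about 8 mm off towards the post. I used the measured objectives and cork pockets instead.

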